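# Load a bush into a sprung feed track

## Robot

A 6-joint arm with a two-finger parallel gripper is mounted at the origin on a cart in front of the work surface, level with it; the furniture and walls round the work are solid. World frame = base frame: x ahead of the robot, y to its left, z up, the work surface at z = 0. Lengths are in mm, angles in rad, forces in N, time in s.
With the tool pointing down it reaches from about 275 to 750 mm from the base axis. Payload 10.2 kg.
Tool frame: the origin (TCP) lies between the finger pads; the fingertips stand 11 mm ahead of it and the grasp point (between the pads) lies 8 mm behind it; z points along the fingers, y is the line along which they close (so a half turn about z gives the same grasp; the last joint's range is limited). The gripper opens to 85 mm and grips with 20 to 120 N. Pads are 22 mm wide; open, the fingers measure 114 mm over their backs; the gripper's body (76 mm by 85 mm) begins 54 mm behind the grasp point. The pads swing forward as they close: fully open they stand 13 mm farther back than shut.
Start: joints at [-1.457, 0.313, 1.498, -0, 1.331, -0.223], TCP at [173.483, -495.515, 242.294] pointing down, gripper open.
Joint ranges: [-2.94, 2.94], [-0.97, 2.17], [0.19, 2.56], [-1.23, 4.37], [0.02, 3.11], [-2.88, 2.88]. Speed limits (rad/s): [2.39, 2.39, 3.01, 3.14, 3.14, 3.14].

## Interface

Orientations are given as a unit quaternion [w, x, y, z].
In Python, from rig import sense, eyes, finish_job gives the robot as it stands.
- The arm moves only by the shell command python3 -m jog 'ROWS' [FORCE]. ROWS is JSON, a list of rows, each a list of 7 numbers: the shift along the tool's x, y, z in m, then the turn, a rotation vector about the tool's x, y, z in rad, then the finger opening in m, from 0 to 0.0854. In form: [[dx, dy, dz, rx, ry, rz, gripper], ...]. A call has 1 to 5 rows; each row shifts and turns the commanded pose from where the row before left it, along the tool's axes as they then stand; what a row does not reach is not made up. A row lasts 1/10 s, in which the tool goes at most 50 mm and 8.59 degrees, less where a joint would pass 70% of its speed; a pose out of reach is approached as far as the arm can. A call is refused whole if a number of a shift passes 0.05 or a number of a turn 0.15, either way. A call with a gripper value outside its range is refused whole. The fingers move at their own pace and stop on an object; FORCE is the grip in N (left out, the last holds). Time passes only in rows, so rows that do not move let the fingers close. It gives the time, the measured TCP pose, the force, the opening and the grip force at its end, in the units of the state.
- sense(): the state, without advancing time (a new reading comes with each control period).
- eyes.capture(name): name is "side" or "top" or "wrist"; returns the picture (384x512x3 uint8, red, green, blue); there is no depth.
- eyes.calibration(name): a dict with "fx", "fy", "cx", "cy" (pixels), "cam_to_world" (4x4, takes a point from camera to world coordinates); the wrist camera has in their place "mount" (4x4, takes a point from camera to tool coordinates, whose origin is the TCP and whose axes are the flange's). Camera axes: x right, y down, z forward; pixel columns grow to the right and rows downward; lengths in mm; the calibration is good to about 2 mm. A picture is of the moment at which its call begins: read the wrist's pose just before it. calibration takes no time and is no camera call.
- finish_job(): hands the job in; it is judged then, once.
The state is a dict: "time_s": time; "joints": joint angles; "dq": joint speeds; "tau": joint torques, N m; "eef_pos": TCP position; "ee_rot": TCP orientation; "force": force on the tool from outside, world axes, zero at the start; "wrist_torque": the same for the moment, N m; "grip_width": opening from 0.0 (shut) to 1.0 (fully open); "grip_force": force on a finger pad.
Only numpy, scipy, OpenCV 4.12 (cv2) and the standard library are available. Lean on these libraries where they do the work, as an engineer would, in place of code of your own. Each camera call takes 0.05 s, during which the arm holds its last target. There are 200 camera calls.

## Task

Top up the feed track with one more bush. Pull the sprung follower back by its black handle until it clicks and stays back, stand the loose bush that matches the one already in the track upright in the gap between them, then push the handle forward off its catch so that the follower closes on the two bushes.

Things in the scene. Friction and masses are not known exactly. Their poses are not given: they have to be found in the camera images.
- feed_track: Fixed aluminium channel. Origin on the bench under its centre line; y along it, x across. Floor 6 mm above the bench; walls 60 mm apart inside, flared lips 83 mm wide over all, 27 mm high. Front stop's face at y = -110 mm; one brass bush stands against it, to y = -74. Follower comes from +y. The second bush goes behind the first, its centre at y = -56 mm once the follower has closed.
- follower (a joint): Distance (m) of the follower's face from the front stop; grows as it is pulled towards track +y. Starts about 0.036. A spring pulls it forward, 4 to 6 N. At 0.100 it clicks over a catch (15 to 20 N to pull over) and stays by itself at its limit, 0.108, a gap of 72 mm to the first bush. Pushed 12 mm or more forward (10 N) it comes free and closes: about 0.072 on two bushes.
- follower_handle (a point): Grip centre of the follower's upright black handle, a cylinder 20 mm in diameter, grip 48 mm long: this point is 78 mm above the bench, 18 mm below the handle's top and 36 mm behind (track +y of) the follower's face. The steel face plate, 56 mm wide, 8 mm thick, rises 57 mm above the bench. Moves with the follower.
- new_bush_mid (a point): Centre (30 mm above its foot) of the loose brass bush to load: plain upright tube, 36 mm diameter, 60 mm tall, 0.18 kg, like the one in the track. Beside it stand a thinner (24 x 75 mm tall) and a wider, low one (50 x 30 mm tall) that do not match. Grip its upper half, to keep the fingers above the track's lips; in the track its centre is 36 mm above the bench.
Mind the look-alikes: they are no part of the job. Leave any blue look-alike of the part that bears new_bush_mid alone.

How it is judged:
By the outcome, as a careful person would: the job done as asked, in the order asked, and still so for the second after the job is handed in, with the robot touching nothing.
It also fails if it takes over 61 s, if anything falls off the work surface, if the arm or the gripper's body presses on something with over 40 N, if the wrist force passes 120 N, or if a joint passes its speed limit or range.

## Working session

There is one attempt and no reset: what is moved stays moved. The work goes in short steps, Python scripts to look and compute and a shell command to move; the robot and the scene stay as the last step left them, time stands still between calls to the robot, and variables do not carry over. Pictures are saved under pics/ and viewed, at most 10 in all, crops included, and the job is handed in when it is done.

```bash
mkdir -p pics; ls
python3 - <<'E'
from rig import sense, eyes
import cv2,numpy as np
s=sense();print(s)
for n in("top","side"):
    cv2.imwrite(f"pics/{n}0.png",cv2.resize(eyes.capture(n)[...,::-1],(800,600),interpolation=cv2.INTER_CUBIC))
    c=eyes.calibration(n);print(n,{k:np.round(v,3).tolist() for k,v in c.items()})
c=eyes.calibration("wrist");print({k:np.round(v,3).tolist() for k,v in c.items()})
E
```

```text
pics
{'time_s': 0.0, 'joints': array([-1.45740683e+00,  3.13447646e-01,  1.49843648e+00, -2.36698184e-05,
        1.33096659e+00, -2.23397929e-01]), 'dq': array([ 0.00193763, -0.00050286,  0.00090858, -0.00107308,  0.00181151,
        0.00081012]), 'tau': array([ 1.15011466e-03, -4.12270117e+01, -2.59739023e+01, -1.26721047e-04,
        4.15276852e-03, -1.14782492e-05]), 'eef_pos': array([ 173.44646556, -495.27095803,  241.73648726]), 'ee_rot': array([-6.28711639e-04,  9.85854584e-01,  1.67601743e-01,  2.31048943e-05]), 'force': array([-0.29822491, -0.6593336 , -0.24335823]), 'wrist_torque': array([ 0.03719256,  0.03480786, -0.00715918]), 'grip_force': 0.0, 'grip_width': 1.000011521512578}
top {'fx': 477.491, 'fy': 477.491, 'cx': 259.109, 'cy': 192.61, 'cam_to_world': [[0.025, -0.984, 0.178, 389.722], [-1.0, -0.028, -0.012, 60.069], [0.017, -0.177, -0.984, 1200.736], [0.0, 0.0, 0.0, 1.0]]}
side {'fx': 486.488, 'fy': 486.488, 'cx': 250.461, 'cy': 187.819, 'cam_to_world': [[-0.991, -0.062, 0.12, 448.603], [-0.134, 0.351, -0.927, 1176.654], [0.015, -0.934, -0.356, 507.661], [0.0, 0.0, 0.0, 1.0]]}
{'fx': 315.173, 'fy': 315.173, 'cx': 258.373, 'cy': 192.441, 'mount': [[-0.0, -0.958, -0.288, 73.164], [1.0, -0.0, 0.0, 0.27], [-0.001, -0.288, 0.958, -131.768], [0.0, 0.0, 0.0, 1.0]]}
```

View pics/top0.png

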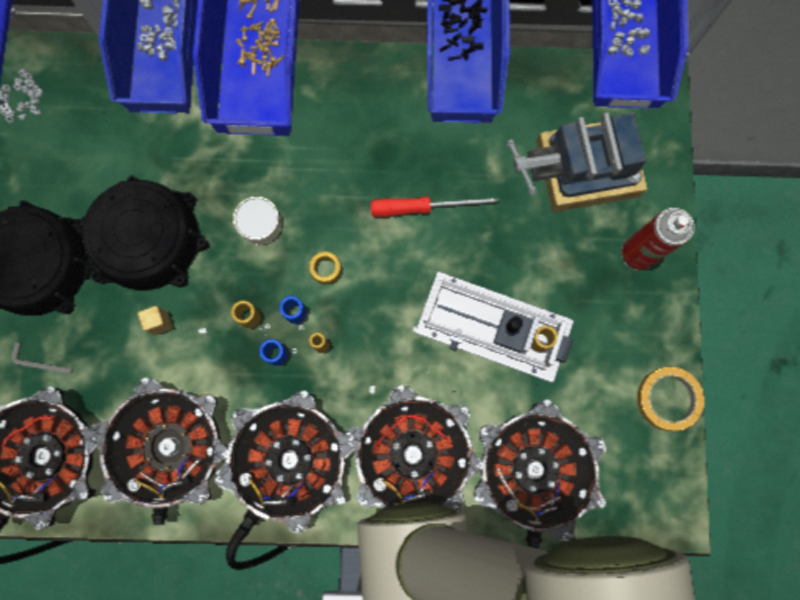

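View pics/side0.png

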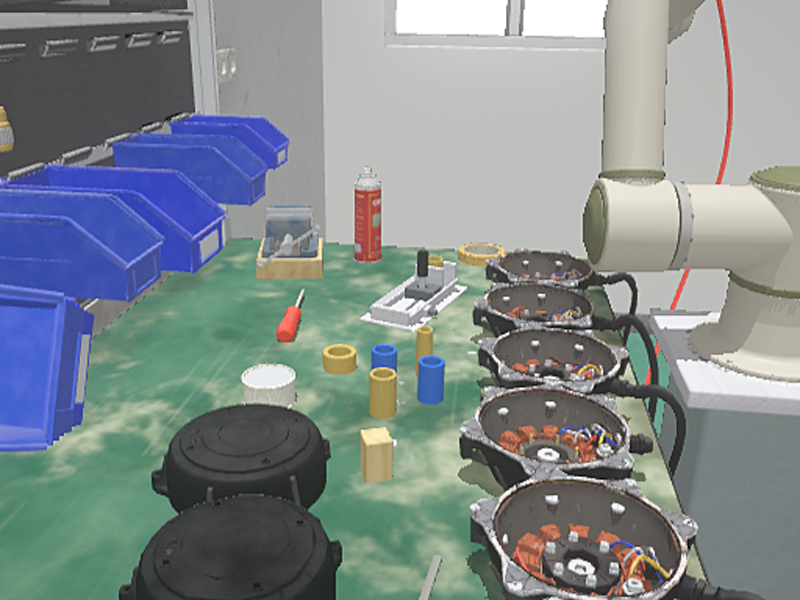

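Run:
```python
from rig import eyes
import cv2,numpy as np
def crop(im,x,y,w):
    h=w*3//4; return cv2.resize(im[y:y+h,x:x+w],(400,300),interpolation=cv2.INTER_CUBIC)
t=eyes.capture("top")[...,::-1];s=eyes.capture("side")[...,::-1]
cv2.imwrite("pics/comp.png",np.vstack([np.hstack([crop(t,260,165,112),crop(t,140,165,80)]),np.hstack([crop(s,225,150,80),crop(s,200,205,100)])]))
```

```text
(no output)
```

View pics/comp.png

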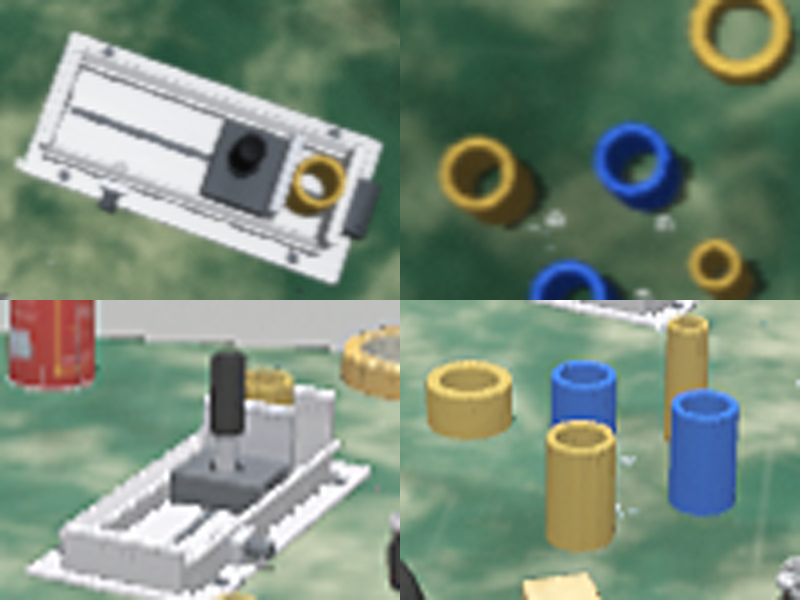

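```bash
cat > h.py <<'E'
from rig import eyes
import numpy as np
def ray(n,px):
    c=eyes.calibration(n);M=np.array(c["cam_to_world"])
    d=M[:3,:3]@[(px[0]-c["cx"])/c["fx"],(px[1]-c["cy"])/c["fy"],1];return M[:3,3],d/np.linalg.norm(d)
def tri(rays):
    A=sum(np.eye(3)-np.outer(d,d) for o,d in rays);b=sum((np.eye(3)-np.outer(d,d))@o for o,d in rays)
    p=np.linalg.solve(A,b);return p,[np.linalg.norm(np.cross(p-o,d)) for o,d in rays]
def atz(n,px,z):
    o,d=ray(n,px);return o+d*(z-o[2])/d[2]
E
python3 - <<'E'
from h import *
np.set_printoptions(precision=1,suppress=True)
T=lambda x,y:(260+x/3.571,165+y/3.571)
print("bush",tri([ray("top",(155.8,199.6)),ray("side",(245.25,239.25))]), atz("top",(155.8,199.6),60),atz("side",(200+181/4,205+233/4),0))
print("handle",tri([ray("top",T(249,152)),ray("side",(270.6,160.8))]),atz("top",T(249,152),96))
C=[atz("top",T(*p),2) for p in((72,32),(382,145),(337,283),(18,165))]
print("base",*C,np.mean(C,0)); 
e=[C[0]-C[1],C[3]-C[2],atz("top",T(72,108),6)-atz("top",T(210,156),6)]
print([np.degrees(np.arctan2(v[1],v[0])) for v in e],[np.linalg.norm(v) for v in e])
b=atz("top",T(320,182),66);print("trackbush",b,"slot",atz("top",T(72,108),6),atz("top",T(210,156),6))
E
```

```text
bush (array([572. , 295.7,  56.7]), [np.float64(0.14184595258738555), np.float64(0.1418459525874471)]) [571.7 295.1  60. ] [571.5 293.7   0. ]
handle (array([ 559.9, -119.9,   94.5]), [np.float64(1.3212140018102423), np.float64(1.3212140018101997)]) [ 558.4 -119.6   96. ]
base [656.5  -7.3   2. ] [ 580.4 -230.1    2. ] [ 481.3 -196.8    2. ] [558.9  29.4   2. ] [ 569.3 -101.2    2. ]
[np.float64(71.13492716616211), np.float64(71.08521964281944), np.float64(72.11157203347601)] [np.float64(235.42610764655893), np.float64(239.12503256150856), np.float64(103.53219909573995)]
trackbush [ 543.9 -172.4   66. ] slot [600.3  -8.    6. ] [ 568.5 -106.6    6. ]
```

```bash
python3 -m jog '[[0.044,-0.0205,0,0,0,0,0.0854],[0.044,-0.0205,0,0,0,0,0.0854],[0.044,-0.0205,0,0,0,0,0.0854],[0.044,-0.0205,0,0,0,0,0.0854],[0.044,-0.0205,0,0,0,0,0.0854]]' 60
python3 -m jog '[[0.044,-0.0205,0,0,0,0,0.0854],[0.044,-0.0205,0,0,0,0,0.0854],[0.044,-0.0205,0,0,0,0,0.0854],[0.044,-0.0205,0,0,0,0,0.0854],[0.044,-0.0205,0,0,0,0,0.0854]]'
python3 -m jog '[[0.044,-0.0205,0,0,0,0,0.07],[0,0,0.01,0,0,-0.15,0.07],[0,0,0.01,0,0,-0.15,0.07],[0,0,0.01,0,0,-0.15,0.07],[0,0,0.01,0,0,-0.15,0.07]]'
python3 -m jog '[[0,0,0,0,0,-0.15,0.07],[0,0,0,0,0,-0.15,0.07],[0,0,0,0,0,-0.01,0.07],[0,0,0,0,0,0,0.07]]'
python3 - <<'E'
from rig import sense,eyes
import cv2,json
s=sense();print(s['eef_pos'],s['ee_rot'])
cv2.imwrite("pics/w1.png",cv2.resize(eyes.capture("wrist")[...,::-1],(800,600),interpolation=cv2.INTER_CUBIC))
json.dump([s['eef_pos'].tolist(),s['ee_rot'].tolist()],open("w1.json","w"))
E
```

```text
time_s: 0.7
eef_pos: [348.3, -324.5, 242.3]
ee_rot: [0.0, 0.986, 0.167, 0.0]
force: [1.1, -0.9, 0.2]
grip_width: 1.002
grip_force: 0.0
time_s: 1.2
eef_pos: [522.2, -154.9, 242.3]
ee_rot: [0.0, 0.986, 0.168, -0.0]
force: [0.1, -1.2, 1.3]
grip_width: 1.001
grip_force: 0.0
time_s: 1.7
eef_pos: [555.7, -122.5, 201.6]
ee_rot: [-0.0, 0.891, 0.454, -0.0]
force: [0.0, -0.5, -1.6]
grip_width: 0.817
grip_force: 0.0
time_s: 2.1
eef_pos: [555.7, -122.7, 202.2]
ee_rot: [-0.0, 0.813, 0.582, -0.0]
force: [0.2, -0.6, 0.3]
grip_width: 0.822
grip_force: 0.0
[ 555.71601544 -122.72708451  202.18087599] [-1.21116650e-04  8.12922015e-01  5.82372541e-01 -7.69244274e-05]
```

View pics/w1.png

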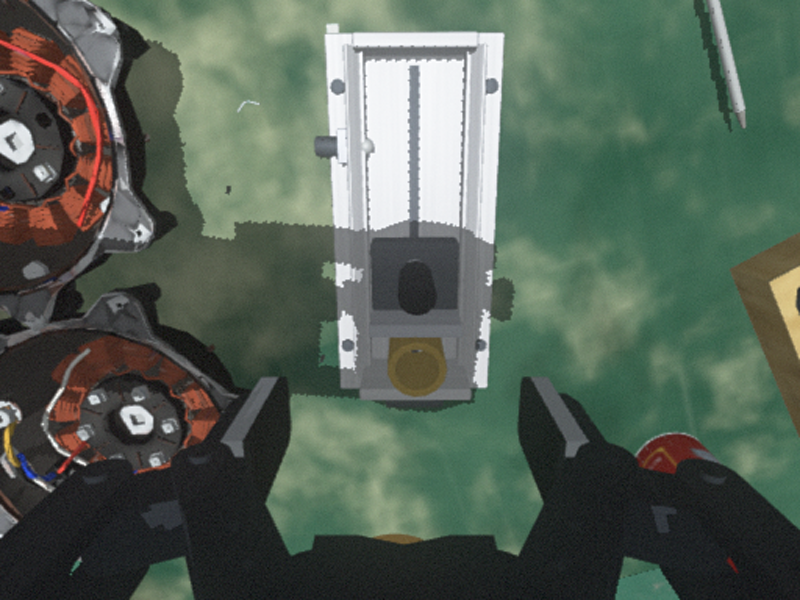

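The wrist view shows the track vertical in the picture (slot near column 415), with the handle top at about (418,294), the handle's foot near (415,265) and the track bush top at (417,369). So the yaw is already aligned.

```bash
cat >> h.py <<'E'
from scipy.spatial.transform import Rotation as R
def wray(pose,px):
    c=eyes.calibration("wrist");M=np.array(c["mount"]);p,q=pose
    r=R.from_quat([q[1],q[2],q[3],q[0]]).as_matrix()
    d=r@M[:3,:3]@[(px[0]-c["cx"])/c["fx"],(px[1]-c["cy"])/c["fy"],1];return np.array(p)+r@M[:3,3],d/np.linalg.norm(d)
def tool(pose,P):
    p,q=pose;return R.from_quat([q[1],q[2],q[3],q[0]]).as_matrix().T@(np.array(P)-p)
E
python3 - <<'E'
from h import *
import json
np.set_printoptions(precision=1,suppress=True)
P=json.load(open("w1.json"));k=1.5625
def wz(px,z):
    o,d=wray(P,(px[0]/k,px[1]/k));return o+d*(z-o[2])/d[2]
T=lambda x,y:(260+x/3.571,165+y/3.571)
h=tri([wray(P,(418/k,294/k)),ray("top",T(249,152)),ray("side",(270.6,160.8))]);print(h)
for n,q in dict(handle=wz((418,294),96),bush=wz((417,369),66),slot0=wz((414,66),6),slot1=wz((415,237),6),tri=h[0],topbush=tri([wray(P,(417/k,369/k)),ray("top",T(320,182))])[0]).items(): print(n,q,tool(P,q))
E
```

```text
(array([ 561.3, -120.7,   93.8]), [np.float64(2.6057251805540567), np.float64(2.675186559003527), np.float64(0.5606612785274746)])
handle [ 564.1 -120.5   96. ] [  4.8   7.2 106.2]
bush [ 547.  -172.6   66. ] [-50.    7.9 136.2]
slot0 [601.3  -8.    6. ] [123.3   6.3 196.2]
slot1 [ 568.9 -107.4    6. ] [ 18.7   7.6 196.2]
tri [ 561.3 -120.7   93.8] [  3.8   4.7 108.4]
topbush [ 545.6 -174.5   59.6] [-52.3   7.1 142.6]
```

```bash
python3 -m jog '[[0.0045,0.0065,0.03,0,0,0,0.07],[0,0,0.03,0,0,0,0.06],[0,0,0.03,0,0,0,0.06],[0,0,0.03,0,0,0,0.06],[0,0,0.012,0,0,0,0.06]]'
python3 -m jog '[[0,0,0,0,0,0,0.03],[0,0,0,0,0,0,0.03],[0,0,0,0,0,0,0.03],[0,0,0,0,0,0,0.026]]'
python3 - <<'E'
from rig import eyes
import cv2
cv2.imwrite("pics/w2.png",eyes.capture("wrist")[...,::-1])
E
```

```text
time_s: 2.65
eef_pos: [562.2, -120.1, 67.7]
ee_rot: [-0.002, 0.813, 0.583, -0.001]
force: [-0.1, 0.8, -0.1]
grip_width: 0.703
grip_force: 0.0
time_s: 3.05
eef_pos: [563.9, -120.7, 71.5]
ee_rot: [0.001, 0.812, 0.584, 0.001]
force: [-0.8, -0.4, 0.2]
grip_width: 0.307
grip_force: 0.0
```

View pics/w2.png

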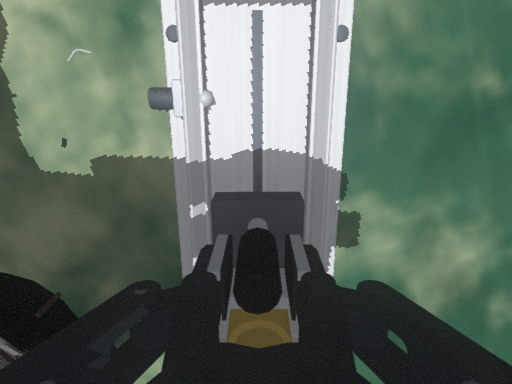

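The handle top (258,285) sits centred between the pads (columns about 226 and 292). I'll close and pull.

```bash
python3 -m jog '[[0,0,0,0,0,0,0.01],[0,0,0,0,0,0,0.01],[0,0,0,0,0,0,0.01],[0,0,0,0,0,0,0.01],[0,0,0,0,0,0,0.01]]' 90
python3 -m jog '[[0.005,0,0,0,0,0,0.01],[0.01,0,0,0,0,0,0.01],[0.01,0,0,0,0,0,0.01],[0.01,0,0,0,0,0,0.01],[0.01,0,0,0,0,0,0.01]]'
python3 -m jog '[[0.008,0,0,0,0,0,0.01],[0.005,0,0,0,0,0,0.01],[0.005,0,0,0,0,0,0.01],[0.003,0,0,0,0,0,0.01]]'
```

```text
time_s: 3.6
eef_pos: [563.5, -120.6, 71.3]
ee_rot: [0.0, 0.812, 0.584, 0.0]
force: [-2.4, 1.7, 6.1]
grip_width: 0.213
grip_force: 87.6
time_s: 4.1
eef_pos: [577.5, -78.7, 71.2]
ee_rot: [0.001, 0.812, 0.584, -0.001]
force: [-6.4, -5.9, 6.8]
grip_width: 0.213
grip_force: 87.6
time_s: 4.5
eef_pos: [582.6, -63.7, 71.0]
ee_rot: [0.003, 0.812, 0.584, -0.005]
force: [-22.4, -41.8, 6.5]
grip_width: 0.211
grip_force: 87.6
```

```bash
python3 -m jog '[[0,0,0,0,0,0,0.01],[0,0,0,0,0,0,0.01]]'
python3 - <<'E'
from rig import eyes,sense
import cv2
s=sense();print(s['force'],s['wrist_torque'],s['eef_pos'])
cv2.imwrite("pics/w3.png",eyes.capture("wrist")[...,::-1])
E
```

```text
time_s: 4.7
eef_pos: [583.9, -60.0, 71.2]
ee_rot: [0.001, 0.812, 0.583, -0.001]
force: [-6.3, -5.5, 6.5]
grip_width: 0.213
grip_force: 87.8
[-6.2537513  -5.52490466  6.53382917] [-0.80401564  1.12647359  0.03537352] [583.8639243  -60.03196396  71.24608837]
```

View pics/w3.png

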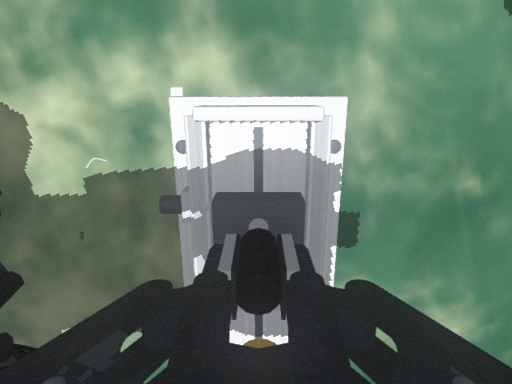

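The follower has moved 64 mm, the grip hasn't slipped and the force is back to spring level. I'll keep going to the limit.

```bash
python3 -m jog '[[0.002,0,0,0,0,0,0.01],[0.002,0,0,0,0,0,0.01],[0.002,0,0,0,0,0,0.01],[0.001,0,0,0,0,0,0.01],[0,0,0,0,0,0,0.01]]'
python3 -m jog '[[0,0,0,0,0,0,0.01],[0,0,0,0,0,0,0.01]]'
```

```text
time_s: 5.25
eef_pos: [586.6, -51.7, 71.3]
ee_rot: [0.0, 0.812, 0.584, -0.0]
force: [-4.6, -1.0, 6.6]
grip_width: 0.215
grip_force: 87.8
time_s: 5.45
eef_pos: [586.6, -51.6, 71.3]
ee_rot: [0.0, 0.812, 0.584, -0.0]
force: [-3.7, -0.9, 6.5]
grip_width: 0.209
grip_force: 87.8
```

```bash
python3 -m jog '[[0,0,0,0,0,0,0.06],[0,0,0,0,0,0,0.06],[0,0,0,0,0,0,0.06],[0,0,0,0,0,0,0.06],[0,0,-0.01,0,0,0,0.06]]' 40
python3 -m jog '[[0,0,-0.03,0,0,0,0.06],[0,0,-0.03,0,0,0,0.06],[0,0,-0.03,0,0,0,0.06],[0,0,-0.03,0,0,0,0.06],[0,0,0,0,0,0,0.06]]'
python3 - <<'E'
from rig import eyes,sense
import cv2,json
s=sense();json.dump([s['eef_pos'].tolist(),s['ee_rot'].tolist()],open("w4.json","w"))
cv2.imwrite("pics/w4.png",eyes.capture("wrist")[...,::-1])
E
python3 -m jog '[[0.04,-0.0155,0,0,0,0,0.07],[0.04,-0.0155,0,0,0,0,0.07],[0.04,-0.0155,0,0,0,0,0.07],[0.04,-0.0155,0,0,0,0,0.07],[0.04,-0.0155,0,0,0,0,0.07]]'
python3 -m jog '[[0.041,-0.0155,0,0,0,0,0.07],[0.041,-0.0155,0,0,0,0,0.07],[0.041,-0.0155,0,0,0,0,0.07],[0,0,0,0,0,0,0.07],[0,0,0,0,0,0,0.07]]'
python3 - <<'E'
from rig import eyes,sense
import cv2,json,numpy as np
s=sense();json.dump([s['eef_pos'].tolist(),s['ee_rot'].tolist()],open("w5.json","w"))
a=cv2.imread("pics/w4.png");b=eyes.capture("wrist")[...,::-1]
cv2.imwrite("pics/w45.png",np.vstack([cv2.resize(a,(400,300)),np.zeros((0,400,3),np.uint8)]) if 0 else np.hstack([cv2.resize(a,(300,225)).copy() if 0 else cv2.resize(a,(400,300)),cv2.resize(b,(400,300))]))
cv2.imwrite("pics/w5.png",b)
E
```

```text
time_s: 5.95
eef_pos: [585.9, -51.1, 79.5]
ee_rot: [-0.001, 0.812, 0.584, -0.001]
force: [0.8, 0.0, 0.8]
grip_width: 0.701
grip_force: 0.0
time_s: 6.45
eef_pos: [588.1, -51.7, 205.4]
ee_rot: [0.003, 0.812, 0.584, 0.003]
force: [0.3, -0.2, -0.1]
grip_width: 0.703
grip_force: 0.0
time_s: 7.0
eef_pos: [576.0, 164.6, 199.4]
ee_rot: [-0.0, 0.812, 0.584, -0.001]
force: [0.4, -1.1, 0.5]
grip_width: 0.819
grip_force: 0.0
time_s: 7.5
eef_pos: [571.3, 294.8, 199.1]
ee_rot: [-0.0, 0.811, 0.584, -0.001]
force: [-0.6, -0.9, 0.2]
grip_width: 0.82
grip_force: 0.0
```

View pics/w45.png

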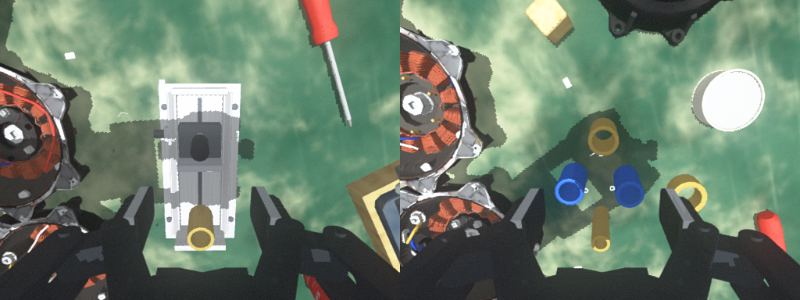

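The follower stays back on its catch: in the left half the handle is at (200,148), clear of the track bush. In the right half the target bush's top ring is at local (206,138), ahead of the two blue ones.

Run:
```python
from rig import eyes
import cv2
b=cv2.imread("pics/w5.png")
cv2.imwrite("pics/w5c.png",cv2.resize(b[120:240,190:350],(640,480),interpolation=cv2.INTER_CUBIC))
```

```text
(no output)
```

View pics/w5c.png

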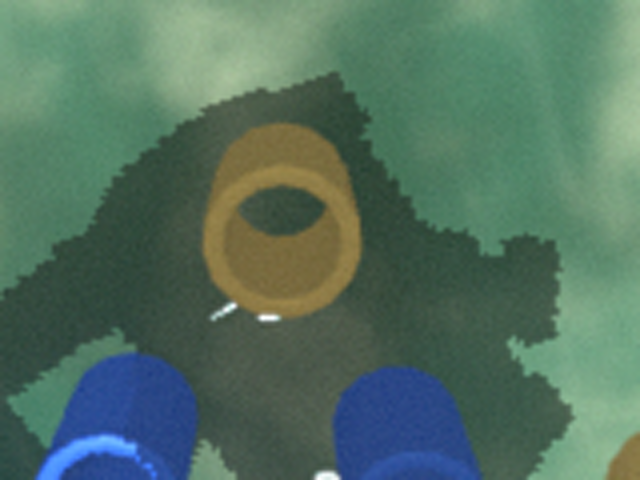

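The bush's top ring is centred at crop (282,242), which is (260.5,180.5) in the full picture.

Run:
```python
from h import *
import json
np.set_printoptions(precision=1,suppress=True)
P=json.load(open("w5.json"))
a=wray(P,(260.5,180.5));o,d=a;q=o+d*(60-o[2])/d[2];print(q,tool(P,q))
q,r=tri([a,ray("top",(155.8,199.6)),ray("side",(245.25,239.25))]);print(q,r,tool(P,q))
```

```text
[573.6 296.4  60. ] [  2.5   1.9 139.1]
[572.5 295.6  56.6] [np.float64(0.8480205259581145), np.float64(0.3293930962858411), np.float64(0.5777836488355843)] [  1.3   1.1 142.6]
```

```bash
python3 -m jog '[[0.002,0.0015,0.03,0,0,0,0.07],[0,0,0.035,0,0,0,0.07],[0,0,0.035,0,0,0,0.07],[0,0,0.035,0,0,0,0.07],[0,0,0.024,0,0,0,0.07]]'
python3 -m jog '[[0,0,0,0,0,0,0.045],[0,0,0,0,0,0,0.045],[0,0,0,0,0,0,0.04],[0,0,0,0,0,0,0.03],[0,0,0,0,0,0,0.03]]'
python3 -m jog '[[0,0,0,0,0,0,0.03],[0,0,0,0,0,0,0.03],[0,0,-0.01,0,0,0,0.03],[0,0,-0.02,0,0,0,0.03],[0,0,-0.03,0,0,0,0.03]]'
```

```text
time_s: 8.05
eef_pos: [573.3, 293.7, 38.7]
ee_rot: [-0.0, 0.813, 0.583, -0.002]
force: [0.8, -0.2, -0.5]
grip_width: 0.823
grip_force: 0.0
time_s: 8.55
eef_pos: [574.9, 295.8, 43.4]
ee_rot: [0.001, 0.812, 0.584, 0.001]
force: [-1.4, -1.3, 7.3]
grip_width: 0.418
grip_force: 39.6
time_s: 9.05
eef_pos: [573.2, 295.5, 101.3]
ee_rot: [-0.0, 0.812, 0.584, -0.001]
force: [-0.8, 0.4, -1.7]
grip_width: 0.417
grip_force: 40.2
```

```bash
python3 -m jog '[[0,0,-0.03,0,0,0,0.03],[0,0,-0.03,0,0,0,0.03],[0,0,-0.02,0,0,0,0.03],[-0.02,0.006,0,0,0,0,0.03],[-0.03,0.009,0,0,0,0,0.03]]' 50
python3 -m jog '[[-0.04,0.012,0,0,0,0,0.03],[-0.04,0.012,0,0,0,0,0.03],[-0.04,0.012,0,0,0,0,0.03],[-0.04,0.012,0,0,0,0,0.03],[-0.04,0.012,0,0,0,0,0.03]]'
python3 -m jog '[[-0.04,0.012,0,0,0,0,0.03],[-0.04,0.012,0,0,0,0,0.03],[-0.04,0.012,0,0,0,0,0.03],[-0.03,0.009,0,0,0,0,0.03],[-0.01,0.003,0,0,0,0,0.03]]'
python3 -m jog '[[0,0,0,0,0,0,0.03],[0,0,0,0,0,0,0.03],[0,0,0,0,0,0,0.03]]'
python3 - <<'E'
from rig import eyes,sense
from h import *
import cv2,json
s=sense();P=[s['eef_pos'].tolist(),s['ee_rot'].tolist()];json.dump(P,open("w6.json","w"))
print(tool(P,[559.3,-133.1,47]))
cv2.imwrite("pics/w6.png",cv2.resize(eyes.capture("wrist")[...,::-1],(800,600)))
E
```

```text
time_s: 9.55
eef_pos: [572.1, 244.1, 182.6]
ee_rot: [0.0, 0.811, 0.585, 0.001]
force: [1.0, 0.5, -1.4]
grip_width: 0.412
grip_force: 50.0
time_s: 10.05
eef_pos: [565.1, 33.3, 182.2]
ee_rot: [0.0, 0.812, 0.584, 0.0]
force: [1.0, -0.5, -2.0]
grip_width: 0.415
grip_force: 50.0
time_s: 10.55
eef_pos: [559.7, -134.9, 182.0]
ee_rot: [0.001, 0.813, 0.583, 0.0]
force: [0.4, -0.0, -2.8]
grip_width: 0.415
grip_force: 50.0
time_s: 10.85
eef_pos: [560.2, -130.7, 181.5]
ee_rot: [-0.0, 0.811, 0.584, 0.0]
force: [-0.2, -0.3, -2.3]
grip_width: 0.415
grip_force: 50.0
[-2.60569196e+00 -4.63452647e-02  1.34506343e+02]
```

View pics/w6.png

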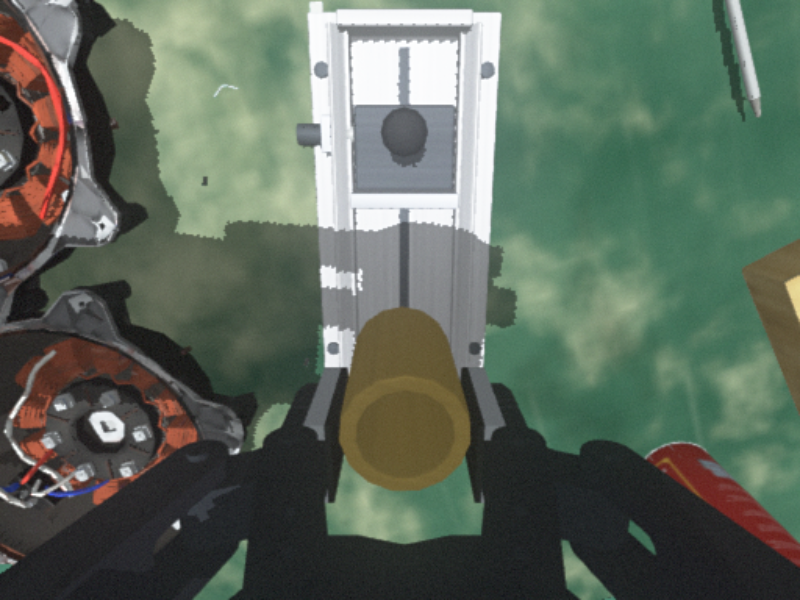

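Everything is on one line: the bush is upright in the grip with its ring at (404,432), over the slot (column 404), and the follower is back with its handle at (405,133). I'll lower it.

```bash
python3 -m jog '[[0,0,0.03,0,0,0,0.03],[0,0,0.03,0,0,0,0.03],[0,0,0.03,0,0,0,0.03],[0,0,0.025,0,0,0,0.03],[0,0,0.01,0,0,0,0.03]]'
python3 -m jog '[[0,0,0.002,0,0,0,0.03],[0,0,0.002,0,0,0,0.03],[0,0,0.002,0,0,0,0.03],[0,0,0,0,0,0,0.03],[0,0,0,0,0,0,0.03]]'
```

```text
time_s: 11.4
eef_pos: [559.1, -130.8, 54.2]
ee_rot: [-0.002, 0.812, 0.584, -0.001]
force: [-0.6, 0.3, -0.8]
grip_width: 0.413
grip_force: 50.1
time_s: 11.9
eef_pos: [560.3, -132.2, 50.9]
ee_rot: [0.0, 0.812, 0.584, 0.0]
force: [0.4, 0.7, -1.7]
grip_width: 0.409
grip_force: 50.1
```

```bash
python3 -m jog '[[0,0,0.001,0,0,0,0.03],[0,0,0.001,0,0,0,0.03],[0,0,0,0,0,0,0.03],[0,0,0,0,0,0,0.03]]'
python3 -m jog '[[0,0,0.001,0,0,0,0.03],[0,0,0,0,0,0,0.03],[0,0,0,0,0,0,0.03]]'
python3 -m jog '[[0,0,0.001,0,0,0,0.03],[0,0,0,0,0,0,0.03],[0,0,0,0,0,0,0.03]]'
```

```text
time_s: 12.3
eef_pos: [560.3, -132.2, 49.5]
ee_rot: [0.0, 0.812, 0.584, 0.0]
force: [-3.3, 1.2, 8.3]
grip_width: 0.412
grip_force: 51.0
time_s: 12.6
eef_pos: [560.3, -132.3, 49.4]
ee_rot: [0.001, 0.812, 0.584, 0.0]
force: [-7.4, 1.6, 16.8]
grip_width: 0.415
grip_force: 51.8
time_s: 12.9
eef_pos: [560.4, -132.3, 49.3]
ee_rot: [0.001, 0.812, 0.584, 0.0]
force: [-9.9, 2.9, 25.3]
grip_width: 0.417
grip_force: 52.6
```

```bash
python3 -m jog '[[0,0,-0.002,0,0,0,0.03],[0,0,0,0,0,0,0.045],[0,0,0,0,0,0,0.06],[0,0,0,0,0,0,0.06],[0,0,0,0,0,0,0.06]]'
python3 -m jog '[[0,0,-0.01,0,0,0,0.06],[0,0,-0.03,0,0,0,0.06],[0,0,-0.03,0,0,0,0.06],[0,0,-0.03,0,0,0,0.06],[0,0,-0.03,0,0,0,0.06]]'
python3 -m jog '[[0.02,0,0,0,0,0,0.06],[0.03,0,0,0,0,0,0.06],[0.025,0,0,0,0,0,0.06],[0.01,0,0,0,0,0,0.06],[0,0,0,0,0,0,0.06]]'
python3 - <<'E'
from rig import eyes,sense
from h import *
import cv2
s=sense();P=[s['eef_pos'].tolist(),s['ee_rot'].tolist()]
print(P,tool(P,[586.6,-51.6,71]))
cv2.imwrite("pics/w7.png",eyes.capture("wrist")[...,::-1])
E
```

```text
time_s: 13.4
eef_pos: [560.0, -132.1, 48.1]
ee_rot: [-0.0, 0.812, 0.584, -0.0]
force: [0.8, -1.5, 1.5]
grip_width: 0.701
grip_force: 0.0
time_s: 13.9
eef_pos: [559.9, -132.0, 180.3]
ee_rot: [0.0, 0.812, 0.584, 0.0]
force: [0.3, 0.2, -0.4]
grip_width: 0.704
grip_force: 0.0
time_s: 14.4
eef_pos: [587.2, -50.8, 178.6]
ee_rot: [0.0, 0.811, 0.584, 0.0]
force: [-0.5, 0.2, -0.2]
grip_width: 0.702
grip_force: 0.0
[[587.2407058711643, -50.787290830570306, 178.64530337447792], [0.00018702695027493138, 0.8114044676171556, 0.5844850281224544, 8.278003328567702e-05]] [ -0.96473353  -0.39337296 107.64523624]
```

View pics/w7.png

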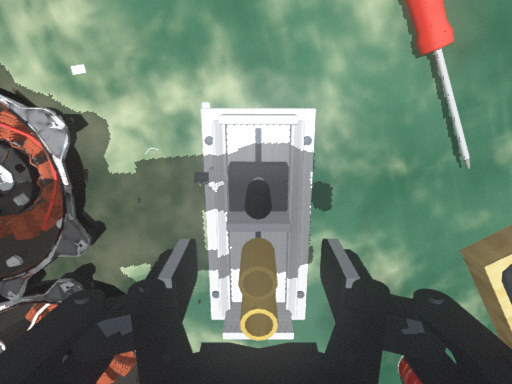

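Both bushes stand upright in the track, tops at (258,280) and (259,324), with the follower latched behind them and its handle at (258,195). Next I grip the handle and push forward.

```bash
python3 -m jog '[[-0.001,0,0.03,0,0,0,0.06],[0,0,0.03,0,0,0,0.06],[0,0,0.03,0,0,0,0.06],[0,0,0.017,0,0,0,0.06],[0,0,0,0,0,0,0.05]]'
python3 -m jog '[[0,0,0,0,0,0,0.03],[0,0,0,0,0,0,0.01],[0,0,0,0,0,0,0.01],[0,0,0,0,0,0,0.01],[0,0,0,0,0,0,0.01]]' 60
python3 -m jog '[[0,0,0,0,0,0,0.01],[-0.003,0,0,0,0,0,0.01],[-0.003,0,0,0,0,0,0.01],[-0.003,0,0,0,0,0,0.01],[-0.003,0,0,0,0,0,0.01]]'
python3 -m jog '[[-0.004,0,0,0,0,0,0.01],[-0.004,0,0,0,0,0,0.01],[-0.004,0,0,0,0,0,0.01],[0,0,0,0,0,0,0.01]]'
```

```text
time_s: 14.95
eef_pos: [585.3, -53.4, 69.1]
ee_rot: [-0.002, 0.812, 0.583, -0.002]
force: [0.2, -0.7, 0.1]
grip_width: 0.588
grip_force: 0.0
time_s: 15.45
eef_pos: [586.4, -52.7, 72.9]
ee_rot: [0.0, 0.812, 0.584, -0.0]
force: [-7.2, -0.2, 7.0]
grip_width: 0.217
grip_force: 58.4
time_s: 15.95
eef_pos: [583.1, -62.8, 72.9]
ee_rot: [0.0, 0.811, 0.584, 0.0]
force: [-6.1, -0.6, 6.2]
grip_width: 0.217
grip_force: 58.6
time_s: 16.35
eef_pos: [578.5, -76.3, 73.0]
ee_rot: [0.0, 0.812, 0.584, -0.001]
force: [-8.6, -2.8, 8.1]
grip_width: 0.215
grip_force: 58.9
```

```bash
python3 -m jog '[[-0.003,0,0,0,0,0,0.01],[-0.003,0,0,0,0,0,0.01],[-0.002,0,0,0,0,0,0.01],[0,0,0,0,0,0,0.01],[0,0,0,0,0,0,0.01]]'
python3 -m jog '[[-0.001,0,0,0,0,0,0.01],[0,0,0,0,0,0,0.01],[0,0,0,0,0,0,0.01]]'
```

```text
time_s: 16.85
eef_pos: [576.0, -83.5, 72.9]
ee_rot: [0.0, 0.812, 0.584, -0.001]
force: [-7.6, -2.2, 6.7]
grip_width: 0.214
grip_force: 58.9
time_s: 17.15
eef_pos: [575.7, -84.3, 72.9]
ee_rot: [0.0, 0.812, 0.584, -0.001]
force: [-8.6, -0.7, 8.2]
grip_width: 0.216
grip_force: 58.9
```

```bash
python3 -m jog '[[0,0,0,0,0,0,0.03],[0,0,0,0,0,0,0.06],[0,0,0,0,0,0,0.06],[0,0,0,0,0,0,0.06],[0,0,0,0,0,0,0.06]]'
python3 -m jog '[[0,0,-0.01,0,0,0,0.06],[0,0,-0.03,0,0,0,0.06],[0,0,-0.03,0,0,0,0.06],[0,0,-0.03,0,0,0,0.06],[0,0,-0.03,0,0,0,0.06]]'
python3 -m jog '[[0.03,0,-0.02,0,0,0,0.06],[0.03,0,-0.02,0,0,0,0.06],[0.03,0,-0.02,0,0,0,0.06],[0.03,0,-0.02,0,0,0,0.06],[0,0,0,0,0,0,0.06]]'
python3 -m jog '[[0.03,0,0,0,0,0,0.06],[0.03,0,0,0,0,0,0.06],[0,0,0,0,0,0,0.06],[0,0,0,0,0,0,0.06]]'
python3 - <<'E'
from rig import eyes
from h import *
import cv2
im=eyes.capture("top")[...,::-1];cv2.imwrite("pics/top9.png",im)
h=cv2.cvtColor(im,cv2.COLOR_BGR2HSV)
m=cv2.inRange(h,(12,110,70),(30,255,255))[160:260,255:385]
k=cv2.inRange(h,(0,0,0),(180,255,45))[160:260,255:385]
O=np.array([575.8,-83.8]);u=np.array([.318,.948]);v=np.array([.948,-.318])
for nm,mm,z in(("brass",m,66),("dark",k,90)):
    n,_,st,c=cv2.connectedComponentsWithStats(mm)
    for i in range(1,n):
        if st[i,4]>8:
            p=atz("top",c[i]+[255,160],z)[:2]-O;print(nm,st[i],"track x,y",np.round([p@v,p@u],1))
E
```

```text
time_s: 17.65
eef_pos: [576.3, -83.7, 71.3]
ee_rot: [0.0, 0.812, 0.584, 0.0]
force: [-0.3, -0.2, -0.5]
grip_width: 0.702
grip_force: 0.0
time_s: 18.15
eef_pos: [576.2, -83.7, 203.4]
ee_rot: [0.0, 0.812, 0.584, 0.0]
force: [-0.4, 0.0, 0.7]
grip_width: 0.709
grip_force: 0.0
time_s: 18.65
eef_pos: [615.5, 33.0, 284.8]
ee_rot: [0.002, 0.811, 0.585, 0.002]
force: [-0.9, -0.6, -0.5]
grip_width: 0.704
grip_force: 0.0
time_s: 19.05
eef_pos: [633.3, 86.5, 281.0]
ee_rot: [-0.0, 0.812, 0.584, -0.0]
force: [-0.8, -1.2, -0.1]
grip_width: 0.703
grip_force: 0.0
brass [ 71  44  30  20 236] track x,y [ -4.4 -74.2]
dark [20 16  3  8  9] track x,y [ 16.2 101.8]
dark [55 37  9 13 83] track x,y [-6.4 -2. ]
dark [11 59 13 10 90] track x,y [-86.3  75.9]
dark [ 9 96 16  4 49] track x,y [-162.    50.5]
```

```bash
python3 -c "
from rig import finish_job
print(finish_job())"
```

```text
the job is handed in; nothing more can be done
None
```

The job is handed in at about 19 s on the robot clock: the follower latched back, the matching bush went into the track upright, and the released follower closed on both bushes. The last top-camera image put the handle at track y of about -2 mm and the pair's centre at about -74 mm, both as expected.

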